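Raking light on a dusted fingerprint

ROBOT

A 6-joint arm with a two-finger parallel gripper is mounted at the origin on the work surface. World frame = base frame: x ahead of the robot, y to its left, z up, the work surface at z = 0. Lengths are in m, angles in rad, forces in N, time in s.
With the tool pointing down it reaches from about 0.325 to 0.9 m from the base axis. Payload 6.1 kg.
Tool frame: the origin (TCP) lies at the very end of the fingers, on their centre line; the grasp point (between the pads) lies 19 mm behind it; z points along the fingers, y is the line along which they close (so a half turn about z gives the same grasp; the last joint's range is limited). The gripper opens to 85 mm and grips with 20 to 120 N. Pads are 22 mm wide; open, the fingers measure 114 mm over their backs; the gripper's body (76 mm by 85 mm) begins 54 mm behind the grasp point. The pads swing forward as they close: fully open they stand 13 mm farther back than shut.
Start: joints at [-0.126, 0.22, 1.526, -0, 1.395, -0.126], TCP at [0.625, -0, 0.231] pointing down, gripper open.
Joint ranges: [-2.98, 2.98], [-0.91, 2.08], [0.09, 2.57], [-1.24, 4.39], [0.2, 2.65], [-2.68, 2.68]. Speed limits (rad/s): [2.57, 2.57, 3.01, 3.14, 3.14, 3.14].

INTERFACE

Orientations are given as a unit quaternion [x, y, z, w].
In Python, from rig import readout, vision, ticket, nets gives the robot as it stands.
- The arm moves only by the tool send_rows, never from a script. Its argument "series" is a list that holds one entry, the list of rows, each a list of 5 numbers: the shift along the tool's x, y, z in units of 3 cm (1.0 is 3 cm), then the turn about the tool's z in units of 0.12 rad (1.0 is 0.12 rad), then the finger opening in mm, from 0 to 85.4. In form: [[[dx, dy, dz, turn, jaw], ...]]. A call has 1 to 8 rows; each row shifts and turns the commanded pose from where the row before left it, along the tool's axes as they then stand; what a row does not reach is not made up. A row lasts 1/10 s, in which the tool goes at most 50 mm and 8.59 degrees, less where a joint would pass 70% of its speed; a pose out of reach is approached as far as the arm can. A call with a number of a shift or a turn outside -1 to 1 is refused whole. A call with a gripper value outside its range is refused whole. The fingers move at their own pace and stop on an object; "force" is the grip in N (left out, the last holds). Time passes only in rows, so rows that do not move let the fingers close. It gives the time, the measured TCP pose, the force, the opening and the grip force at its end, in the units of the state.
- readout.state(): the state, without advancing time (a new reading comes with each control period).
- vision.capture(name): name is "scene" or "side" or "wrist"; returns a dict with "image" (384x512x3 uint8, red, green, blue), "range_z" (384x512 float32, m along the optical axis (not along the pixel's ray), 0 where there is no reading), "fx", "fy", "cx", "cy" (pixels), "camera_from_world" (4x4, takes a point from world to camera coordinates). Camera axes: x right, y up, looking along -z (the intrinsics and any distortion apply to the point x, -y, -z); pixel columns grow to the right and rows downward; lengths in m; the calibration is good to about 2 mm. A picture is of the moment at which its call begins.
- ticket.sign_off(): hands the job in; it is judged then, once.
Trained networks look in the newest picture that a camera, given by its name, has taken for a name from the list of things; names that differ only in an ending like _2 or _b are one class to them, and where a whole thing is asked for, a point or a joint stands for the part that bears it (a point fixed in the world has none). Each returns a list of dicts, best first, with "conf" (0 to 1); they miss things now and then, are a little off and sometimes report something else, mostly with a low value. They report only what shows in the picture. A call takes as long as a camera call. They do not tell look-alikes from the thing itself.
- nets.search_frame(camera, name): "xy" ([column, row] in pixels, amid what is visible of it).
- nets.silhouettes(camera, name): "pixels" (384x512 bool, what is visible of it) and "xy" ([column, row] in pixels, amid what is visible of it).
- nets.pinpoint(camera, name): "xy" ([column, row] in pixels: a listed point, or the origin of a listed thing).
The state is a dict: "time_s": time; "qpos": joint angles; "qvel": joint speeds; "joint_efforts": joint torques, N m; "eef_pos": TCP position; "eef_rot": TCP orientation; "wrist_force": force on the tool from outside, world axes, zero at the start; "torque": the same for the moment, N m; "finger_gap": finger opening in m; "grip_force": force on a finger pad.
Only numpy, scipy, OpenCV 4.12 (cv2) and the standard library are available. Lean on these libraries where they do the work, as an engineer would, in place of code of your own. Each camera call takes 0.05 s, during which the arm holds its last target. There are 200 camera calls.

TASK

The print dusted on the glass plate is about to be photographed in raking light. First switch the bench lamp off with the red-tipped toggle on its base, then draw the yellow-banded torch out of its charging dock, turn it lens-first to the glass and hold it raised in the gripper with its beam centred on the print, the lens about 15 cm from the print and the torch sloping about 15 degrees below level. Do not touch the glass, leave the violet-banded torch and everything else where they are, and finish still holding the torch steady in that pose.

Things in the scene. Friction and masses are not known exactly. Their poses are not given: they have to be found in the camera images.
- torch: the torch to use: black, YELLOW bands, 150 mm long, about 0.2 kg. Origin: centre of its tail end, +z to the lens. Barrel 25 mm dia. to z = 104 mm (grip at 80 to 90, its balance), head 35 mm dia. from 112. Stands tail down, loose, in either dock pocket, lens up, leaning 30 to 35 degrees to the dock's -y, its last 45 mm in the pocket; draw it out along its axis. Lights itself once out
- torch_lens (a point): centre of the lens of the yellow-banded torch, 150 mm from its tail; +z is the direction of the beam, straight out along the torch's axis
- uv_torch: the other torch, of the same shape and frame but with VIOLET bands, in the other pocket: leave it there
- dock: black two-bay charging dock fixed left of the glass. Origin on the table under its middle; base 200 (x) by 110 (y) by 16 mm, 37 mm high hump along its +y edge. Pockets 38 mm square, at x = -47.5 and +47.5 mm, lean 30 degrees from vertical to the dock's -y (towards the glass); mouths 63 mm, lenses of parked torches up to 165 mm above the table
- pane: loose pale green glass plate, 200 mm (x) by 150 mm (y) by 5 mm, lying flat on the table in front of the robot; origin under its middle. A checked black and white L-shaped scale lies on it beside the print
- print (a point): centre of the print: a dark grey round patch 32 mm in diameter on top of the glass, 5 mm above the table, at x = -15, y = +10 mm of the plate; the L scale frames it on two sides
- lamp: bench lamp fixed right of the glass. Origin on the table under the middle of its grey base, 240 (x) by 110 (y) by 30 mm. A 16 mm steel column at x = +95, y = -20 mm of the base carries a white LED head, 70 by 190 mm, reaching from there to +x and +y, its underside about 320 mm above the table
- lamp_switch (a joint): lamp toggle, rad: 0 = ON, leaning to the base's +y (towards the glass); 0.9 = OFF, leaning as far to the base's -y. Starts at 0 to 0.12. Push it over (about 1.5 N at the tip); it stays where it is left. Counts as off above 0.75
- switch_tip (a point): centre of the 12 mm red ball at the tip of the toggle, 36 mm from its pivot, about 64 mm above the table
- switch_foot (a point): pivot of the toggle on top of the lamp base, 32 mm above the table, at x = -90, y = 0 mm of the base, x axis = hinge axis, frame turned as the base
- jar_closed: bystander: silver powder jar with black lid, 72 mm in diameter, 38 mm high; origin under its middle
- jar_open: bystander: open silver powder jar, 68 mm in diameter, 26 mm high; origin under its middle
- jar_lid: bystander: black jar lid, 72 mm in diameter, 13 mm high, lying flat; origin under its middle
- cup: bystander: white cup, 72 mm in diameter, 85 mm high; origin under its middle
- tape: bystander: roll of lifting tape lying flat, 80 mm in diameter, 25 mm high; origin under its middle
- brush: bystander: wooden-handled brush 160 mm long lying along its x; origin under its middle
- tweezers: bystander: steel tweezers 125 mm long lying along their x, 6 mm high; origin under their middle
Not all that is in view belongs to the job. What is shaped like the torch but turquoise is not meant.

How it is judged:
On the way, in this order (a step that is already met when the one before it is completed fails the run):
1. the bench lamp is switched off while the torch is still in its dock (value of joint lamp_switch above 0.75 rad and distance of torch from where it was at the start of the episode below 0.02 m), for 0.2 s.
2. the yellow-banded torch is drawn out of its pocket, held by the fingers and clear of the dock (distance of torch from where it was at the start of the episode above 0.05 m and contact force between torch and the fingers above 1 N and contact force between torch and dock below 0.2 N), for 0.2 s.
At the end, for the whole second after the job is handed in: Toggle above 0.75 rad; torch still, carried by the fingers alone, lens over 25 mm up, beam 5 to 27 degrees below level, print 100 to 200 mm ahead of the lens and within 30 mm of its axis in lens x and y; violet torch within 20 mm, glass within 15 mm of its start (value of joint lamp_switch above 0.75 rad and contact force between torch and the fingers above 2 N and angle between torch_lens's own z axis and vertical between 1.658 and 2.042 rad and x of print in the frame of torch_lens between -0.03 and 0.03 m and y of print in the frame of torch_lens between -0.03 and 0.03 m and z of print in the frame of torch_lens between 0.1 and 0.2 m and height (world z) of torch_lens above 0.025 m and linear speed of torch below 0.02 m/s and angular speed of torch below 0.15 rad/s and distance of uv_torch from where it was at the start of the episode below 0.02 m and distance of pane from where it was at the start of the episode below 0.015 m and contact force between torch and dock below 0.2 N and contact force between torch and uv_torch below 0.2 N and contact force between torch and pane below 0.2 N and contact force between torch and lamp below 0.2 N and contact force between torch and jar_closed below 0.2 N and contact force between torch and jar_open below 0.2 N and contact force between torch and jar_lid below 0.2 N and contact force between torch and cup below 0.2 N and contact force between torch and tape below 0.2 N and contact force between torch and brush below 0.2 N and contact force between torch and tweezers below 0.2 N); the arm keeps its last pose, push and grip.
It fails at once if the glass with the print is touched by the torch, fingers or arm (contact force between pane and torch above 0.5 N or contact force between pane and the fingers above 0.5 N or contact force between pane and the arm above 0.5 N).
It fails at once if the violet-banded torch is moved by more than 20 mm (distance of uv_torch from where it was at the start of the episode above 0.02 m).
It fails at once if a bystander (jar, lid, cup, tape, brush, tweezers) is moved by more than 20 mm (distance of any of jar_closed, jar_open, jar_lid, cup, tape, brush, tweezers from where it was at the start of the episode above 0.02 m).
It also fails if it takes over 54 s, if anything falls off the work surface, if the arm or the gripper's body presses on something with over 40 N, if the wrist force passes 120 N, or if a joint passes its speed limit or range.

## Working session

There is one attempt and no reset: what is moved stays moved. The work goes in short steps, Python scripts to look and compute and a tool call to move; the robot and the scene stay as the last step left them, time stands still between calls to the robot, and variables do not carry over. Pictures are saved under pics/ and viewed, at most 10 in all, crops included, and the job is handed in when it is done.

Besides the shell and the picture viewer there is one more tool, called after "Emit:" as name(argument=value, ...) on one line, values as JSON. send_rows: Moves the arm, as the interface text tells. Shifts and turns lie within -1 to 1; 1 stands for 3 cm of shift or 0.12 rad of turn. Its arguments: {"type":"object","properties":{"series":{"type":"array"},"force":{"type":"number"}},"required":["series"]}

```bash
mkdir -p pics; ls
cat > h.py <<'E'
import numpy as np,cv2
from rig import readout,vision,ticket,nets
def cap(n): return vision.capture(n)
def w2p(c,P):
    p=c["camera_from_world"]@np.append(P,1); x,y,z=p[0],-p[1],-p[2]
    return c["fx"]*x/z+c["cx"],c["fy"]*y/z+c["cy"]
def ray(c,u,v):
    M=np.linalg.inv(c["camera_from_world"]); d=M[:3,:3]@np.array([(u-c["cx"])/c["fx"],-(v-c["cy"])/c["fy"],-1.]); return M[:3,3],d
def atz(c,u,v,z):
    o,d=ray(c,u,v); return o+d*(z-o[2])/d[2]
def cloud(c):
    v,u=np.mgrid[:384,:512]; r=c["range_z"]; M=np.linalg.inv(c["camera_from_world"])
    d=np.stack([(u-c["cx"])/c["fx"],-(v-c["cy"])/c["fy"],-np.ones_like(r)],-1)*r[...,None]
    return d@M[:3,:3].T+M[:3,3]
def save(c,f): cv2.imwrite(f,c["image"][...,::-1])
E
python3 - <<'E'
from h import *
s=readout.state(); print({k:np.round(v,3).tolist() for k,v in s.items()})
for n in ["scene","side","wrist"]:
    c=cap(n); print(n,[c[k] for k in("fx","fy","cx","cy")],[k for k in c], np.round(np.linalg.inv(c["camera_from_world"])[:3],2).tolist())
    cv2.imwrite(f"pics/{n}0.png",c["image"][...,::-1])
    P=cloud(c)
    for t in ["torch","uv_torch","torch_lens","dock","pane","print","lamp","lamp_switch","switch_tip","switch_foot"]:
        for r in nets.pinpoint(n,t)[:3]:
            u,v=r["xy"]; iu,iv=int(np.clip(u,0,511)),int(np.clip(v,0,383)); print(" ",t,round(r["conf"],2),np.round([u,v]).tolist(),np.round(P[iv,iu],3).tolist())
print(readout.state()["time_s"])
E
python3 -c "
import cv2
a=[cv2.imread(f'pics/{n}0.png') for n in('scene','side')]
print(a[0].shape)"
```

```text
pics
{'time_s': 0.0, 'qpos': [-0.126, 0.221, 1.528, 0.0, 1.395, -0.126], 'qvel': [-0.0, 0.0, 0.001, 0.001, 0.001, -0.002], 'joint_efforts': [-0.001, -49.691, -38.939, -0.0, 0.011, 0.0], 'eef_pos': [0.624, 0.0, 0.23], 'eef_rot': [0.707, 0.707, -0.001, -0.001], 'wrist_force': [-0.187, 0.373, 0.75], 'torque': [0.023, 0.082, 0.016], 'grip_force': 0.0, 'finger_gap': 0.085}
scene [370.8842865696857, 370.8842865696857, 257.88203808678327, 186.05941041229522] ['image', 'range_z', 'fx', 'fy', 'cx', 'cy', 'camera_from_world'] [[-0.8, -0.48, 0.35, 0.85], [0.6, -0.66, 0.45, 0.5], [0.01, 0.57, 0.82, 0.94]]
  torch 0.97 [332.0, 307.0] [0.852, 0.497, 0.935]
  torch 0.66 [409.0, 282.0] [0.321, 0.461, 0.009]
  torch 0.33 [169.0, 203.0] [0.703, -0.12, 0.011]
  uv_torch 0.93 [356.0, 279.0] [0.45, 0.377, 0.06]
  torch_lens 0.71 [424.0, 233.0] [0.193, 0.394, 0.033]
  torch_lens 0.66 [312.0, 262.0] [0.544, 0.302, 0.147]
  dock 0.75 [335.0, 288.0] [0.491, 0.357, 0.013]
  pane 0.85 [228.0, 186.0] [0.531, -0.073, 0.003]
  print 0.59 [238.0, 185.0] [0.504, -0.057, 0.004]
  lamp 0.63 [188.0, 124.0] [0.656, 0.024, 0.425]
  lamp 0.59 [192.0, 234.0] [0.705, 0.009, 0.012]
  lamp 0.31 [214.0, 268.0] [0.712, 0.136, 0.036]
(384, 512, 3)Traceback (most recent call last):
  File "<stdin>", line 8, in <module>
ValueError: it knows: brush, cup, dock, jar_closed, jar_lid, jar_open, lamp, pane, print, switch_foot, switch_tip, tape, torch, torch_lens, tweezers, uv_torch
[ WARN:0@0.022] global loadsave.cpp:275 findDecoder imread_('pics/side0.png'): can't open/read file: check file path/integrity
```

View pics/scene0.png

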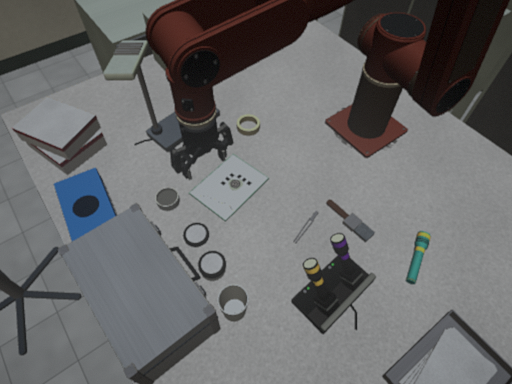

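Scene view: yellow torch in dock around (314,268), violet one (340,245), turquoise decoy lying loose at (420,255). The glass is at (230,186), with the print at (235,184). The lamp stands behind the arm, its toggle hidden.

Run:
```python
from h import *
for n in ["side","wrist"]:
    c=cap(n); print(n,[round(c[k],1) for k in("fx","fy","cx","cy")], np.round(np.linalg.inv(c["camera_from_world"])[:3],2).tolist())
    cv2.imwrite(f"pics/{n}0.png",c["image"][...,::-1])
    P=cloud(c)
    for t in ["torch","uv_torch","torch_lens","dock","pane","print","lamp","switch_tip","switch_foot"]:
        for r in nets.pinpoint(n,t)[:3]:
            u,v=r["xy"]; iu,iv=int(np.clip(u,0,511)),int(np.clip(v,0,383)); print(" ",t,round(r["conf"],2),np.round([u,v]).tolist(),np.round(P[iv,iu],3).tolist())
print(readout.state()["time_s"])
a=[cv2.imread(f'pics/{n}0.png') for n in('side','wrist')]
cv2.imwrite('pics/sw0.png',cv2.resize(np.vstack(a),(0,0),fx=.78,fy=.78) if 0 else np.hstack([cv2.resize(x,(400,300)) for x in a]))
```

```text
side [437.7, 437.7, 257.9, 195.5] [[-0.92, 0.24, -0.3, 0.15], [-0.38, -0.53, 0.75, 0.96], [0.02, 0.81, 0.58, 0.83]]
  torch 0.61 [265.0, 369.0] [0.318, 0.468, 0.022]
  uv_torch 0.7 [266.0, 207.0] [0.527, -0.064, 0.004]
  torch_lens 0.94 [198.0, 244.0] [0.545, 0.321, 0.156]
  torch_lens 0.85 [334.0, 362.0] [0.191, 0.407, 0.036]
  dock 0.71 [214.0, 306.0] [0.489, 0.363, 0.017]
  pane 0.76 [264.0, 209.0] [0.526, -0.045, 0.005]
  print 0.95 [272.0, 208.0] [0.505, -0.059, 0.006]
  print 0.46 [301.0, 296.0] [0.308, 0.254, 0.02]
  lamp 0.7 [300.0, 163.0] [0.498, -0.323, 0.024]
  switch_foot 0.61 [330.0, 159.0] [0.408, -0.375, 0.034]
wrist [266.1, 266.1, 253.8, 190.3] [[1.0, -0.0, 0.0, 0.63], [0.0, 0.97, 0.26, 0.07], [-0.0, -0.26, 0.97, 0.37]]
  pane 0.56 [186.0, 214.0] [0.524, -0.07, 0.003]
  print 0.65 [171.0, 208.0] [0.505, -0.059, 0.007]
1.4
```

View pics/sw0.png

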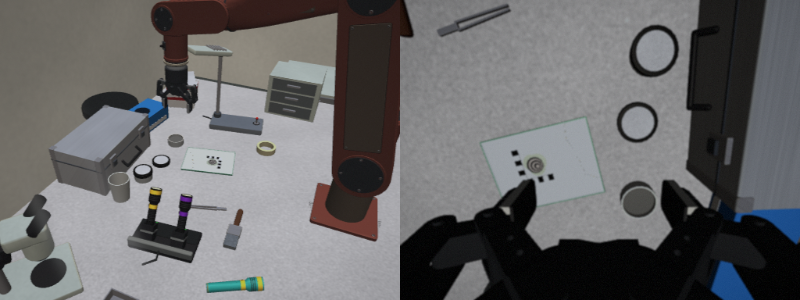

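Run:
```python
from h import *
T=[]
for n in ["side","scene"]:
    c=cap(n); P=cloud(c); im=c["image"]; hsv=cv2.cvtColor(im,cv2.COLOR_RGB2HSV)
    def show(name,m):
        m=m&(c["range_z"]>0)
        if m.sum(): print(n,name,m.sum(),np.round(np.median(P[m],0),3),np.round(P[m].min(0),3),np.round(P[m].max(0),3))
        return P[m]
    H,S,V=[hsv[...,i].astype(int) for i in range(3)]
    inn=lambda x0,x1,y0,y1,z0,z1:(P[...,0]>x0)&(P[...,0]<x1)&(P[...,1]>y0)&(P[...,1]<y1)&(P[...,2]>z0)&(P[...,2]<z1)
    show("red",((H<8)|(H>172))&(S>140)&inn(.3,.6,-.5,-.2,.03,.1))
    b=show("base",inn(.3,.75,-.5,-.15,.022,.037))
    if len(b)>50: print(" lamp rect",cv2.minAreaRect((b[:,:2]*1000).astype(np.float32)))
    show("yellow",(H>18)&(H<35)&(S>120)&inn(.4,.65,.2,.5,.05,.2))
    show("violet",(H>125)&(H<160)&(S>80)&inn(.35,.65,.2,.5,.05,.2))
    h=show("hump",inn(.33,.65,.25,.5,.030,.042)); 
    if len(h)>50: print(" hump rect",cv2.minAreaRect((h[:,:2]*1000).astype(np.float32)))
    h=show("dockbase",inn(.33,.65,.2,.5,.010,.042)); print(" rect",cv2.minAreaRect((h[:,:2]*1000).astype(np.float32)))
    h=show("mouth",inn(.33,.65,.2,.5,.055,.07)); 
    for t in ["torch","uv_torch"]:
        for r in nets.silhouettes(n,t)[:3]:
            m=r["pixels"]&(c["range_z"]>0); q=P[m]; q=q[q[:,2]>.02]; mu=np.median(q,0); 
            if len(q)<20: continue
            q=q[np.linalg.norm(q-mu,axis=1)<.09]; mu=q.mean(0); d=np.linalg.svd(q-mu,full_matrices=0)[2][0]
            print(n,t,round(r["conf"],2),np.round(r["xy"]),len(q),np.round(mu,3),np.round(d*np.sign(d[2]),3), q[:,2].max())
    for t in ["jar_closed","jar_open","jar_lid","cup","tape","brush","tweezers"]:
        for r in nets.search_frame(n,t)[:1]: print(n,t,round(r["conf"],2),np.round(P[int(r["xy"][1]),int(r["xy"][0])],3))
    if n=="side":
        a=cv2.resize(im[140:185,230:370],(800,257),interpolation=cv2.INTER_CUBIC); b=cv2.resize(im[220:340,150:280],(800,738)) ; b=cv2.resize(im[228:330,150:290],(470,342))
    else: d=cv2.resize(im[220:335,280:385],(330,342))
cv2.imwrite("pics/crop1.png",np.vstack([a,np.hstack([b,d])])[...,::-1])
```

```text
side red 6 [ 0.412 -0.369  0.07 ] [ 0.41  -0.371  0.065] [ 0.415 -0.365  0.072]
side base 1197 [ 0.489 -0.351  0.03 ] [ 0.3   -0.442  0.022] [ 0.73  -0.151  0.037]
 lamp rect ((526.9716796875, -299.7587585449219), (438.8438720703125, 260.66229248046875), 6.761918067932129)
side yellow 157 [0.541 0.324 0.145] [0.531 0.303 0.1  ] [0.56  0.349 0.159]
side violet 171 [0.447 0.314 0.146] [0.436 0.296 0.101] [0.466 0.338 0.158]
side hump 780 [0.487 0.405 0.037] [0.391 0.343 0.03 ] [0.589 0.423 0.042]
 hump rect ((492.65362548828125, 384.1099548339844), (199.14955139160156, 67.15365600585938), 6.564371109008789)
side dockbase 2477 [0.488 0.389 0.02 ] [0.33  0.232 0.01 ] [0.599 0.444 0.042]
 rect ((451.63519287109375, 350.6348876953125), (304.68695068359375, 149.00025939941406), 18.258756637573242)
side mouth 378 [0.466 0.377 0.063] [0.426 0.339 0.055] [0.562 0.395 0.07 ]
side torch 0.76 [196. 262.] 607 [0.542 0.338 0.117] [ 0.053 -0.547  0.836] 0.16008742208579985
side torch 0.66 [306. 367.] 845 [0.244 0.43  0.028] [-0.907 -0.415  0.069] 0.0390771307207084
side torch 0.31 [210. 309.] 1733 [
[... 1613 characters left out ...]
scene uv_torch 0.7 [343. 252.] 501 [0.457 0.322 0.119] [ 0.03  -0.579  0.814] 0.15925136070805723
scene jar_closed 0.63 [0.718 0.132 0.037]
scene jar_open 0.67 [ 0.711 -0.127  0.016]
scene jar_lid 0.62 [0.7   0.016 0.011]
scene tape 0.62 [ 0.33  -0.259  0.001]
scene brush 0.78 [0.326 0.254 0.021]
scene tweezers 0.51 [0.401 0.168 0.006]Traceback (most recent call last):
  File "<stdin>", line 31, in <module>
    return _nx.concatenate(arrs, 1, dtype=dtype, casting=casting)
           ~~~~~~~~~~~~~~~^^^^^^^^^^^^^^^^^^^^^^^^^^^^^^^^^^^^^^^
ValueError: all the input arrays must have same number of dimensions, but the array at index 0 has 2 dimension(s) and the array at index 1 has 3 dimension(s)
```

Run:
```python
from h import *
c=cap("side"); P=cloud(c); im=c["image"]
m=(P[...,0]>.33)&(P[...,0]<.68)&(P[...,1]>-.47)&(P[...,1]<-.26)&(P[...,2]>.026)&(P[...,2]<.034)
b=P[m]; print(cv2.minAreaRect((b[:,:2]*1000).astype(np.float32)))
m=(P[...,0]>.37)&(P[...,0]<.45)&(P[...,1]>-.42)&(P[...,1]<-.32)&(P[...,2]>.04)&(P[...,2]<.1)
for v,u in zip(*np.nonzero(m)): print(u,v,np.round(P[v,u],3),im[v,u])
for t in ("switch_tip","switch_foot"): print(t,[(round(r["conf"],2),np.round(r["xy"],1)) for r in nets.pinpoint("side",t)[:2]])
a=cv2.resize(im[140:185,230:370],(800,257),interpolation=cv2.INTER_CUBIC); b=cv2.resize(im[228:330,150:290],(470,342))
s=cv2.imread("pics/scene0.png")[...,::-1]; d=cv2.resize(s[220:335,280:385],(330,342))
cv2.imwrite("pics/crop1.png",np.vstack([a,np.hstack([b,d])])[...,::-1])
```

```text
((482.44512939453125, -337.9931335449219), (280.7099609375, 183.5550537109375), 6.317246913909912)
327 150 [ 0.417 -0.366  0.073] [169 137 139]
328 150 [ 0.415 -0.371  0.071] [179  81  79]
329 150 [ 0.412 -0.376  0.069] [183  66  62]
327 151 [ 0.418 -0.373  0.065] [117  60  66]
328 151 [ 0.414 -0.369  0.068] [154  35  33]
329 151 [ 0.411 -0.372  0.067] [159  37  34]
327 152 [ 0.417 -0.367  0.064] [88 74 82]
328 152 [ 0.414 -0.37   0.064] [88 24 22]
329 152 [ 0.41  -0.368  0.066] [93 28 27]
327 153 [ 0.418 -0.373  0.057] [80 82 91]
328 153 [ 0.415 -0.376  0.056] [63 50 50]
327 154 [ 0.416 -0.369  0.056] [77 81 88]
328 154 [ 0.414 -0.377  0.052] [63 60 59]
327 155 [ 0.417 -0.376  0.048] [74 75 79]
328 155 [ 0.415 -0.381  0.046] [64 61 60]
328 156 [ 0.415 -0.383  0.04 ] [65 62 61]
switch_tip [(0.63, array([329.1, 159.6])), (0.4, array([213.3, 306.7]))]
switch_foot [(0.85, array([327.6, 156.7]))]
```

View pics/crop1.png

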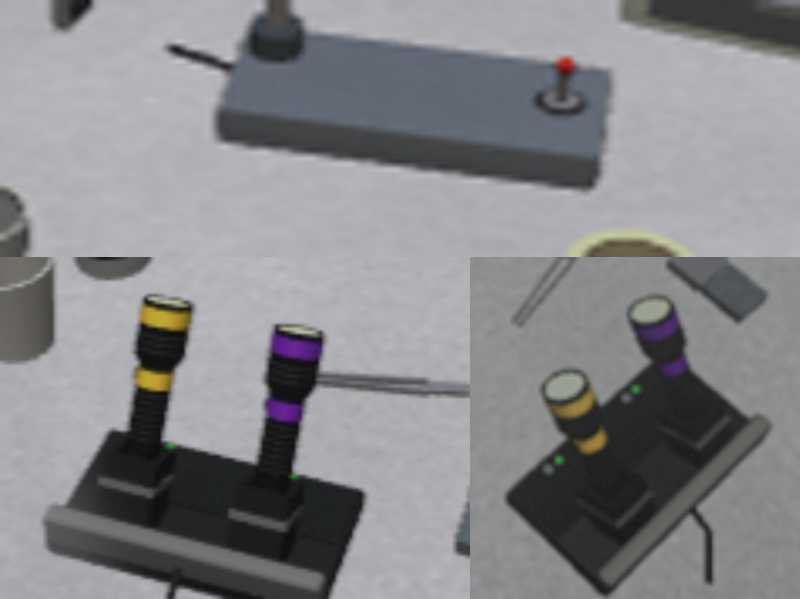

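Crop: the red toggle tip is upright-left at (565,65) with its foot at (560,97). The yellow-banded torch is in the left pocket, at full-image (196,262), and the violet one in the right. Candidates: yellow-banded (196,262) is the target, violet-banded (233,271) is not, turquoise (306,367) is not. I'll close the fingers and go to the +y side of the toggle.

Emit:
send_rows(series=[[[-1,-0.64,0.3,0,0],[-1,-0.64,0.3,0,0],[-1,-0.64,0.3,0,0],[-1,-0.64,0.3,0,0],[-1,-0.64,0.3,0,0],[-1,-0.64,0.3,0,0],[-1,-0.64,0.3,0,0],[-1,-0.64,0.3,0,0]]], force=40)

```text
time_s: 3.35
eef_pos: [0.4706, -0.2411, 0.1592]
eef_rot: [0.707, 0.707, 0.0, 0.0]
wrist_force: [0.2, 0.2, -1.0]
finger_gap: 0.0
grip_force: 0.0
```

```bash
cat > fit.py <<'E'
from h import *
from scipy.optimize import least_squares
def fit(q,L0,d0):
    def res(p):
        d=np.array([p[3],p[4],1.]); d/=np.linalg.norm(d); r=q-p[:3]; z=r@d; rad=np.linalg.norm(r-z[:,None]*d,axis=1)
        R=np.where(z>-.038,.0175,np.where(z<-.046,.0125,.0175+(z+.038)*.625))
        side=rad-R; cap=z
        return np.where((z>-.004)&(rad<.016),cap,np.maximum(side,cap*3))
    p=np.r_[L0,d0[0]/d0[2],d0[1]/d0[2]]
    s=least_squares(res,p,loss="soft_l1",f_scale=.002)
    d=np.array([s.x[3],s.x[4],1.]); return s.x[:3],d/np.linalg.norm(d),np.median(np.abs(s.fun))
E
python3 - <<'E'
from fit import *
Q={}
for n in ("side","scene"):
    c=cap(n); P=cloud(c)
    for t,x0 in (("torch",.548),("uv_torch",.452)):
        m=(np.abs(P[...,0]-x0)<.04)&(P[...,1]>.27)&(P[...,1]<.4)&(P[...,2]>.072)&(P[...,2]<.2)
        Q.setdefault(t,[]).append(P[m])
    for (u,v) in ((245,35),(608,68),(595,155),(220,110)):
        if n=="side": print("lampcorner",np.round(atz(c,230+u*.175,140+v*45/257,.03 if v<100 else (.0 if u>500 else .03)),3))
for t in Q:
    for q in (np.vstack(Q[t]),*Q[t]): print(t,len(q),*[np.round(a,4) for a in fit(q,q[q[:,2].argmax()],[.05,-.55,.83])])
s=readout.state(); print(s["time_s"],s["eef_pos"],s["eef_rot"],s["finger_gap"])
E
```

```text
lampcorner [ 0.625 -0.385  0.03 ]
lampcorner [ 0.398 -0.442  0.03 ]
lampcorner [ 0.388 -0.385  0.   ]
lampcorner [ 0.605 -0.291  0.03 ]
torch 1110 [0.5488 0.2981 0.1461] [ 0.0354 -0.7651  0.6429] 0.0025
torch 594 [0.5376 0.3256 0.163 ] [ 0.0029 -0.5074  0.8617] 0.004
torch 516 [0.5478 0.2977 0.1452] [-0.032  -0.7727  0.6339] 0.0024
uv_torch 1100 [0.4553 0.2875 0.1464] [ 0.082  -0.7727  0.6295] 0.0025
uv_torch 616 [0.4455 0.3165 0.1632] [ 0.025  -0.4932  0.8696] 0.0039
uv_torch 484 [0.455  0.2924 0.1479] [ 0.0527 -0.5622  0.8253] 0.0007
3.45 [ 0.46871748 -0.24258995  0.15799565] [ 0.70852758  0.70568194 -0.00088785 -0.00093408] -2.577655160493886e-05
```

Emit:
send_rows(series=[[[-1,-0.7,0.5,0,0],[-1,-0.7,0.5,0,0],[-1,-0.7,0.5,0,0],[0,0,1,0,0],[0,0,0.97,0,0],[0,0,0,0,0]]])

```text
time_s: 4.05
eef_pos: [0.4062, -0.3273, 0.0514]
eef_rot: [0.707, 0.707, 0.0, -0.004]
wrist_force: [0.0, 1.1, 0.9]
finger_gap: -0.0002
grip_force: 0.0
```

Emit:
send_rows(series=[[[-0.4,0.1,0,0,0],[-0.3,0.08,0,0,0],[-0.3,0.08,0,0,0],[-0.3,0.08,0,0,0],[-0.25,0.06,0,0,0],[-0.25,0.06,0,0,0],[0,0,0,0,0]]])

```text
time_s: 4.75
eef_pos: [0.4224, -0.3852, 0.0552]
eef_rot: [0.707, 0.707, -0.0, 0.0]
wrist_force: [0.6, -0.1, -0.3]
finger_gap: 0.0001
grip_force: 0.0
```

Run:
```python
from h import *
s=readout.state(); print(s["time_s"],s["eef_pos"],s["wrist_force"],s["torque"])
c=cap("side"); P=cloud(c); im=c["image"]; hsv=cv2.cvtColor(im,cv2.COLOR_RGB2HSV)
b=im[130:190,290:370]; cv2.imwrite("pics/sw1.png",cv2.resize(b,(800,600),interpolation=cv2.INTER_CUBIC)[...,::-1])
```

```text
4.75 [ 0.42238232 -0.38518667  0.05524946] [ 0.55767956 -0.12797244 -0.27443483] [-0.02025373  0.01077054  0.00452831]
```

View pics/sw1.png

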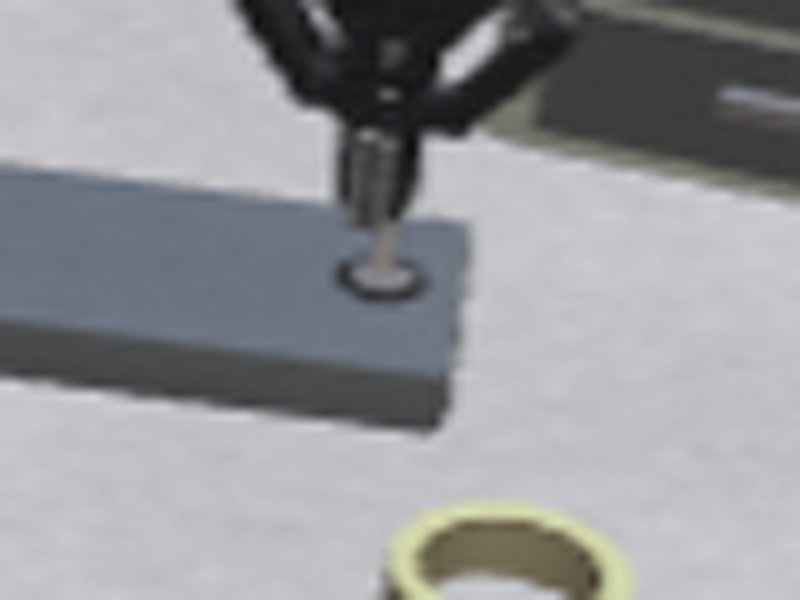

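The toggle foot shows at (380,275) with the fingers over it. The contact force is still near zero, so I'll push on towards the stop.

Emit:
send_rows(series=[[[-0.15,0.04,0,0,0],[-0.15,0.04,0,0,0],[0,0,0,0,0]]])

```text
time_s: 5.1
eef_pos: [0.4229, -0.3873, 0.0541]
eef_rot: [0.707, 0.707, 0.002, -0.006]
wrist_force: [-5.2, 19.9, 13.1]
finger_gap: -0.0003
grip_force: 11.6
```

Emit:
send_rows(series=[[[-0.1,0.03,0,0,0],[0,0,0,0,0]]])

```text
time_s: 5.3
eef_pos: [0.423, -0.3876, 0.0539]
eef_rot: [0.707, 0.707, 0.003, -0.009]
wrist_force: [-8.6, 28.6, 21.2]
finger_gap: 0.0002
grip_force: 16.9
```

At the stop. I'll back off and rise, then check the ball.

Emit:
send_rows(series=[[[0.5,-0.1,0,0,0],[1,0,-0.2,0,0],[1,0,-1,0,0],[1,0,-1,0,85],[1,0.2,-1,0,85],[1,0.2,-1,0,85],[1,0.2,-1,0,85],[1,0.2,0,0,85]]])

```text
time_s: 6.1
eef_pos: [0.4492, -0.1715, 0.2166]
eef_rot: [0.707, 0.707, 0.001, 0.005]
wrist_force: [0.8, 0.1, 0.2]
finger_gap: 0.0723
grip_force: 0.0
```

Run:
```python
from fit import *
c=cap("side"); P=cloud(c); im=c["image"]; H,S,V=[cv2.cvtColor(im,cv2.COLOR_RGB2HSV)[...,i].astype(int) for i in range(3)]
m=((H<8)|(H>172))&(S>120)&(np.abs(P[...,0]-.42)<.06)&(np.abs(P[...,1]+.39)<.06)&(P[...,2]>.03)
print("red",m.sum(),np.round(np.median(P[m],0),4),np.argwhere(m)[:, ::-1].mean(0))
a=c
Q={"torch":[],"uv_torch":[]}
for n in ("side","scene"):
    c=cap(n); P=cloud(c)
    for t,x0 in (("torch",.548),("uv_torch",.452)):
        m=(np.abs(P[...,0]-x0)<.035)&(P[...,1]>.27)&(P[...,1]<.39)&(P[...,2]>.08)&(P[...,2]<.2)
        m=cv2.erode(m.astype(np.uint8),np.ones((3,3)))>0
        q=P[m]; Q[t].append(q)
        o=np.argsort(q[:,2]);
        for lo,hi in ((.085,.095),(.1,.11),(.115,.125),(.13,.14),(.145,.155),(.155,.17)):
            k=q[(q[:,2]>lo)&(q[:,2]<hi)]
            if len(k): print(n,t,lo,len(k),np.round([k[:,0].min(),k[:,0].max(),k[:,1].min(),k[:,1].max()],4))
        print(n,t,*[np.round(x,4) for x in fit(q,np.array([x0,.31,.155]),[.05,-.55,.83])])
for t in Q: q=np.vstack(Q[t]); print(t,*[np.round(x,4) for x in fit(q,np.array([q[:,0].mean(),.31,.155]),[.05,-.55,.83])])
s=readout.state(); print(s["time_s"],s["eef_pos"],s["finger_gap"])
```

```text
red 5 [ 0.4177 -0.4009  0.0678] [329.4 146.8]
side torch 0.085 45 [0.533  0.5509 0.3491 0.3628]
side torch 0.1 35 [0.5334 0.551  0.3405 0.3534]
side torch 0.115 38 [0.5317 0.5508 0.3254 0.3428]
side torch 0.13 56 [0.53   0.5582 0.314  0.34  ]
side torch 0.145 70 [0.5315 0.5577 0.3027 0.3303]
side torch 0.155 17 [0.5329 0.5588 0.3135 0.3229]
side torch [0.5497 0.3037 0.15  ] [ 0.0712 -0.5539  0.8295] 0.0009
side uv_torch 0.085 39 [0.4378 0.4579 0.3348 0.352 ]
side uv_torch 0.1 38 [0.4392 0.4572 0.3276 0.3435]
side uv_torch 0.115 35 [0.4372 0.4582 0.3121 0.3355]
side uv_torch 0.13 69 [0.4361 0.4642 0.3078 0.3292]
side uv_torch 0.145 81 [0.4371 0.4657 0.2893 0.3192]
side uv_torch 0.155 23 [0.4406 0.4653 0.2992 0.3109]
side uv_torch [0.4498 0.2975 0.1943] [ 0.0742 -0.5012  0.8621] 0.0028
scene torch 0.085 31 [0.54   0.5572 0.3449 0.3591]
scene torch 0.1 33 [0.5409 0.5592 0.3345 0.3506]
scene torch 0.115 13 [0.5432 0.5605 0.3301 0.3387]
scene torch 0.13 56 [0.5393 0.5661 0.2941 0.3351]
scene torch 0.145 103 [0.5358 0.5661 0.3002 0.3248]
scene torch 0.155 17 [0.5398 0.5602 0.3107 0.3205]
scene torch [0.5494 0.3025 0.1479] [ 0.0537 -0.5592  0.8273] 0.0006
scene uv_torch 0.085 21 [0.4471 0.4635 0.3342 0.3504]
scene uv_torch 0.1 28 [0.4475 0.4656 0.321  0.3406]
scene uv_torch 0.115 19 [0.4508 0.4692 0.3125 0.3294]
scene uv_torch 0.13 51 [0.4452 0.4711 0.2815 0.325 ]
scene uv_torch 0.145 87 [0.4416 0.4726 0.2869 0.315 ]
scene uv_torch 0.155 12 [0.4473 0.4635 0.3031 0.3085]
scene uv_torch [0.4572 0.2715 0.1576] [ 0.0487 -0.8185  0.5724] 0.0023
torch [0.549  0.3033 0.1486] [ 0.0645 -0.56    0.826 ] 0.0009
uv_torch [0.4555 0.3149 0.1627] [ 0.0706 -0.5267  0.8471] 0.0044
6.25 [ 0.44701699 -0.16999853  0.21187718] 0.08491993866183702
```

Ball moved 30 mm in -y, which is the full throw, so the lamp is off. The torch fit gives lens (0.549, 0.303, 0.149), a lean of 34° and a yaw of about 6.5°, all plausible. Now I'll go over the torch.

Emit:
send_rows(series=[[[1,0.2,-0.15,0,85],[1,0.2,-0.15,0,85],[1,0.2,-0.15,0,85],[1,0.2,-0.15,0,85],[1,0.2,-0.15,0,85],[1,0.2,-0.15,0,85],[1,0.2,0,0,85],[1,0.2,0,0,85]]])

```text
time_s: 7.05
eef_pos: [0.4948, 0.069, 0.2377]
eef_rot: [0.707, 0.707, -0.0, 0.0]
wrist_force: [0.6, -0.6, 0.1]
finger_gap: 0.0848
grip_force: 0.0
```

Emit:
send_rows(series=[[[1,0.2,0,0,85],[1,0.2,0,0,85],[1,0.2,0,0,85],[1,0.2,0,0,85],[1,0.2,0,0,85],[1,0.2,0,0,85],[1,0.2,0,-0.92,85],[0,0,0,0,85]]])

```text
time_s: 7.85
eef_pos: [0.537, 0.2808, 0.2369]
eef_rot: [0.665, 0.747, -0.0, -0.0]
wrist_force: [-0.4, 0.3, 0.3]
finger_gap: 0.0852
grip_force: 0.0
```

```bash
cat > go.py <<'E'
from h import *
from scipy.spatial.transform import Rotation as R
def need(t):
    s=readout.state(); M=R.from_quat(s["eef_rot"]).as_matrix()
    print(s["time_s"],np.round(s["eef_pos"],4),"tool y",np.round(M[:,1],3),"tool x",np.round(M[:,0],3),"gap",s["finger_gap"],"units",np.round(M.T@(np.array(t)-s["eef_pos"])/.03,2))
E
python3 - <<'E'
from go import *
from fit import *
need([.5442,.3449,.089])
c=cap("wrist"); P=cloud(c); save(c,"pics/w1.png")
m=(P[...,2]>.075)&(P[...,2]<.17)&(np.abs(P[...,0]-.548)<.035)&(P[...,1]>.26)&(P[...,1]<.4)
m=cv2.erode(m.astype(np.uint8),np.ones((3,3)))>0
q=P[m]; print(len(q)); 
if len(q)>30: print(*[np.round(x,4) for x in fit(q,np.array([.549,.303,.149]),[.06,-.56,.83])])
E
```

```text
7.85 [0.537  0.2808 0.2369] tool y [ 0.993  0.115 -0.001] tool x [-0.115  0.993  0.   ] gap 0.08516535476136443 units [2.1  0.49 4.93]
2255
[0.5483 0.3036 0.1494] [ 0.0598 -0.5624  0.8247] 0.0003
```

View pics/w1.png

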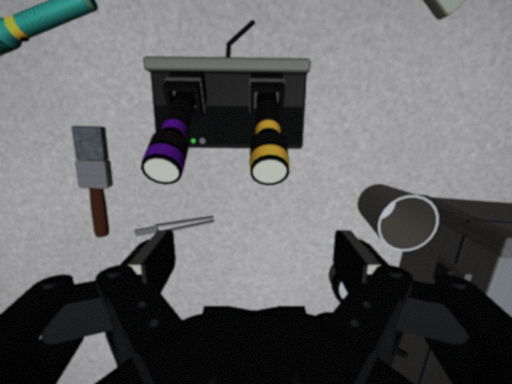

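The wrist view confirms it: yellow torch lens at (268,168), violet at (162,168). The refit agrees to about 1 mm. I'll move over it and descend.

Emit:
send_rows(series=[[[1,0.25,0,0,85],[1,0.22,0,0,85],[0.12,0,0,0,85],[0,0,1,0,85],[0,0,1,0,85],[0,0,1,0,85],[0,0,0.7,0,85],[0,0,0.5,0,85]]])

```text
time_s: 8.7
eef_pos: [0.5428, 0.3412, 0.1097]
eef_rot: [0.668, 0.744, -0.002, -0.0]
wrist_force: [-0.2, -0.8, 0.8]
finger_gap: 0.0846
grip_force: 0.0
```

```bash
python3 -c "
from go import *
need([.5438,.3453,.090])"
```

```text
8.7 [0.5428 0.3412 0.1097] tool y [ 0.994  0.108 -0.003] tool x [-0.108  0.994 -0.002] gap 0.0846134234424983 units [0.13 0.05 0.66]
```

Emit:
send_rows(series=[[[0.08,0.03,0.35,0,85],[0,0,0.3,0,85],[0,0,0,0,20],[0,0,0,0,15],[0,0,0,0,15],[0,0,0,0,15],[0,0,0,0,15]]], force=40)

```text
time_s: 9.4
eef_pos: [0.5447, 0.3465, 0.0938]
eef_rot: [0.667, 0.745, 0.001, 0.0]
wrist_force: [-0.8, -1.3, 3.0]
finger_gap: 0.0229
grip_force: 39.0
```

```bash
python3 -c "
from go import *
need([.5438,.3453,.090]); s=readout.state(); print(s['grip_force'],s['wrist_force'],s['torque'])"
```

```text
9.4 [0.5447 0.3465 0.0938] tool y [0.994 0.11  0.001] tool x [-0.11   0.994  0.   ] gap 0.022918084043693925 units [-0.04 -0.03  0.13]
38.9666247961577 [-0.82388195 -1.26155319  3.02402617] [-0.14038209  0.14638622  0.03364301]
```

Emit:
send_rows(series=[[[0,0,0,0,45],[0,0,0,0,45],[0,0,0.12,0,45],[0,0,0,0,15],[0,0,0,0,15],[0,0,0,0,15]]])

```text
time_s: 10.0
eef_pos: [0.5438, 0.3461, 0.0887]
eef_rot: [0.667, 0.745, -0.0, -0.0]
wrist_force: [-0.4, 0.9, -0.6]
finger_gap: 0.0234
grip_force: 39.2
```

Run:
```python
from go import *
need([.5438,.3453,.090]); s=readout.state(); print(s['grip_force'],s['wrist_force'])
c=cap("side"); d=cap("wrist"); a=c["image"]
cv2.imwrite("pics/g1.png",np.hstack([cv2.resize(a[215:305,150:250],(400,360),interpolation=cv2.INTER_CUBIC),cv2.resize(d["image"],(400,360))])[...,::-1])
```

```text
10.0 [0.5438 0.3461 0.0887] tool y [ 0.994  0.11  -0.001] tool x [-0.11   0.994 -0.   ] gap 0.02338686411669468 units [-0.03 -0.   -0.04]
39.21001989394426 [-0.42105226  0.85380079 -0.64494673]
```

View pics/g1.png

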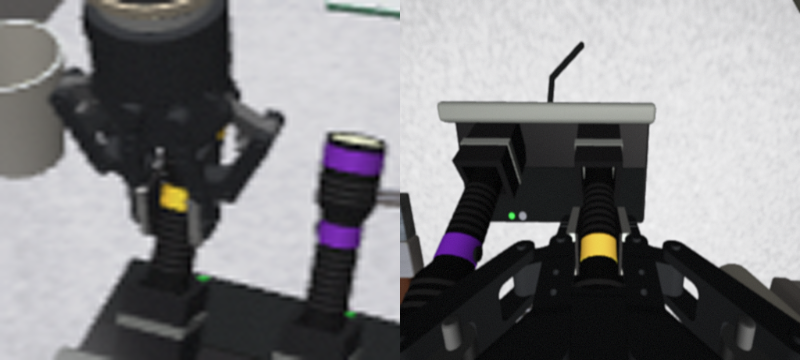

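The pads flank the barrel at the small yellow band (right half, (600,245)) and the violet torch is clear. I'll draw out along the torch axis, 90 mm.

Emit:
send_rows(series=[[[-0.28,0,-0.41,0,15],[-0.34,0,-0.5,0,15],[-0.34,0,-0.5,0,15],[-0.34,0,-0.5,0,15],[-0.4,0,-0.58,0,15],[0,0,0,0,15],[0,0,0,0,15],[0,0,0,0,15]]])

```text
time_s: 10.9
eef_pos: [0.5492, 0.2955, 0.163]
eef_rot: [0.667, 0.745, -0.001, -0.0]
wrist_force: [-0.2, -0.5, -2.7]
finger_gap: 0.0233
grip_force: 39.7
```

```bash
cat > tf.py <<'E'
from go import *
from fit import *
def torch(L0,d0,save_as=None):
    Q=[]
    d0=np.array(d0,float); d0/=np.linalg.norm(d0); L0=np.array(L0,float)
    for n in("side","scene"):
        c=cap(n); P=cloud(c)
        r=P-L0; z=r@d0; rad=np.linalg.norm(r-z[...,None]*d0,axis=-1)
        k=(z>-.16)&(z<.015)&(rad<.035)&((z<-.115)|((z>-.042)))
        k=cv2.erode(k.astype(np.uint8),np.ones((3,3)))>0
        Q.append(P[k]); print(n,k.sum())
        if save_as and n=="side":
            u,v=[int(x) for x in w2p(c,L0-.07*d0)]; im=c["image"]
            v0=np.clip(v-50,0,284);u0=np.clip(u-66,0,380); cv2.imwrite(save_as,cv2.resize(im[v0:v0+100,u0:u0+132],(792,600),interpolation=cv2.INTER_CUBIC)[...,::-1])
    q=np.vstack(Q)
    def res(p,q=q):
        d=p[3:]/np.linalg.norm(p[3:]); r=q-p[:3]; z=r@d; rad=np.linalg.norm(r-z[:,None]*d,axis=1)
        R=np.where(z>-.042,.0175,.0125)
        return np.r_[np.where((z>-.004)&(rad<.016),z,np.where((z<-.146)&(rad<.011),z+.15,rad-R)),.01*(p[3:]@p[3:]-1)]
    s=least_squares(res,np.r_[L0,d0],loss="soft_l1",f_scale=.002); d=s.x[3:]/np.linalg.norm(s.x[3:])
    print("lens",np.round(s.x[:3],4),"d",np.round(d,4),"below level",round(float(np.degrees(-np.arcsin(d[2]))),1),"med",np.median(np.abs(s.fun)))
    return s.x[:3],d
E
python3 - <<'E'
from tf import *
need([.5438,.3453,.090])
d=np.array([.06,-.5624,.8247]); L,_=torch(np.array([.5483,.3036,.1494])+.09*d,d); print(readout.state()["wrist_force"])
E
```

```text
10.9 [0.5492 0.2955 0.163 ] tool y [ 0.994  0.11  -0.001] tool x [-0.11   0.994 -0.   ] gap 0.023335388614175834 units [1.67 0.01 2.43]
side 116
scene 134
lens [0.5537 0.2544 0.2225] d [ 0.057  -0.5554  0.8296] below level -56.1 med 0.0007461603384855929
[-0.31878403 -0.5648882  -2.00201014]
```

Held and clear of the dock. Next, the profile of the emptied pocket block, which will serve as the fulcrum to pivot the torch in the grip.

Run:
```python
from tf import *
yh=np.array([-.11,.994]); xh=np.array([.994,.11]); o=np.array([.5395,.3885])  # tail point in dock
for n in("side","scene","wrist"):
    c=cap(n); P=cloud(c)
    a=(P[...,:2]-o)@xh; b=(P[...,:2]-o)@yh; z=P[...,2]
    m=(np.abs(a)<.03)&(b>-.1)&(b<.06)&(z>-.005)&(z<.09)&(c["range_z"]>0)
    for lo in np.arange(-.1,.06,.008):
        k=m&(b>=lo)&(b<lo+.008); ins=k&(np.abs(a)<.014); out=k&(np.abs(a)>.019)&(np.abs(a)<.026)
        print(n,round(lo,3),*[(int(j.sum()),np.round(np.percentile(z[j],[5,50,95]),3).tolist()) if j.sum()>2 else '-' for j in(ins,out)])
```

```text
side -0.1 (28, [-0.002, 0.001, 0.002]) (10, [-0.002, 0.001, 0.002])
side -0.092 - -
side -0.084 - -
side -0.076 (15, [0.017, 0.019, 0.021]) (11, [0.016, 0.017, 0.021])
side -0.068 (8, [0.019, 0.02, 0.021]) (6, [0.016, 0.018, 0.019])
side -0.06 (6, [0.017, 0.018, 0.02]) (9, [0.017, 0.019, 0.021])
side -0.052 (4, [0.018, 0.019, 0.022]) (7, [0.018, 0.019, 0.021])
side -0.044 (11, [0.054, 0.055, 0.055]) (9, [0.017, 0.018, 0.043])
side -0.036 (40, [0.047, 0.053, 0.059]) (10, [0.019, 0.02, 0.03])
side -0.028 - (16, [0.015, 0.018, 0.042])
side -0.02 - (9, [0.014, 0.016, 0.06])
side -0.012 (49, [0.064, 0.07, 0.073]) (10, [0.015, 0.018, 0.068])
side -0.004 (76, [0.05, 0.06, 0.067]) (12, [0.017, 0.054, 0.062])
side 0.004 (84, [0.036, 0.045, 0.054]) (4, [0.033, 0.038, 0.042])
side 0.012 (38, [0.035, 0.037, 0.04]) (10, [0.035, 0.038, 0.038])
side 0.02 (43, [0.008, 0.037, 0.04]) (22, [0.0, 0.036, 0.039])
side 0.028 (143, [-0.001, 0.016, 0.037]) (66, [-0.0, 0.016, 0.035])
side 0.036 (35, [-0.002, 0.0, 0.004]) (19, [-0.002, -0.0, 0.002])
side 0.044 (35, [-0.002, 0.0, 0.002]) (18, [-0.002, 0.001, 0.
[... 1997 characters left out ...]
017, 0.02])
wrist -0.02 (314, [0.046, 0.049, 0.07]) (45, [0.015, 0.016, 0.066])
wrist -0.012 (336, [0.051, 0.071, 0.073]) (40, [0.014, 0.016, 0.017])
wrist -0.004 (277, [0.055, 0.06, 0.066]) (63, [0.015, 0.016, 0.059])
wrist 0.004 (204, [0.039, 0.045, 0.051]) (55, [0.015, 0.016, 0.017])
wrist 0.012 (275, [0.034, 0.036, 0.038]) (173, [0.016, 0.035, 0.038])
wrist 0.02 (283, [0.036, 0.037, 0.038]) (138, [0.036, 0.037, 0.038])
wrist 0.028 (59, [0.033, 0.035, 0.037]) (22, [0.034, 0.036, 0.037])
wrist 0.036 (188, [-0.001, 0.0, 0.002]) (105, [-0.001, -0.0, 0.001])
wrist 0.044 (230, [-0.001, 0.0, 0.002]) (115, [-0.001, 0.0, 0.001])
wrist 0.052 (236, [-0.001, -0.0, 0.001]) (113, [-0.001, 0.0, 0.001])
```

Emit:
send_rows(series=[[[1,0,0,0,15],[1,0,0,0,15],[0.17,0,0.1,0,15],[0,0,0.47,0,15],[-0.27,0,0.33,0,15],[-0.3,0,0.19,0,15],[-0.3,0,0.19,0,15],[0,0,0,0,15]]], force=30)

```text
time_s: 11.95
eef_pos: [0.5455, 0.3321, 0.1245]
eef_rot: [0.668, 0.744, -0.001, -0.0]
wrist_force: [-0.1, 1.7, -0.5]
finger_gap: 0.0232
grip_force: 42.1
```

```bash
cat >> tf.py <<'E'
yh=np.array([-.11,.994,0]); o=np.array([.5395,.3885,0])
def guess(th):
    s=readout.state(); t=s["eef_pos"]; th=np.radians(th); d=-yh*np.cos(th)+np.array([0,0,np.sin(th)])
    print("t",s["time_s"],"b,z",np.round([(t-o)@yh,t[2]],4),"F",np.round(s["wrist_force"],1),"gap",round(s["finger_gap"],4),"grip",round(s["grip_force"],1))
    return t+yh*-.0058+np.array([0,0,.0067])+.064*d,d
E
python3 - <<'E'
from tf import *
L,d=guess(40); torch(L,d)
E
```

```text
t 11.95 b,z [-0.0567  0.1245] F [-0.1  1.7 -0.5] gap 0.0232 grip 42.1
side 203
scene 236
lens [0.5513 0.2819 0.1727] d [ 0.0766 -0.7475  0.6599] below level -41.3 med 0.0010990546409641432
```

The pivot works: elevation went from 56° to 41°. Continuing the arc.

Emit:
send_rows(series=[[[-0.3,0,0.3,0,15],[-0.27,0,0.39,0,15],[-0.16,0,0.4,0,15],[-0.14,0,0.43,0,15],[-0.02,0,0.33,0,15],[0,0,0.34,0,15],[0,0,0.13,0,15],[0,0,0,0,15]]])

```text
time_s: 12.85
eef_pos: [0.5474, 0.3075, 0.0545]
eef_rot: [0.667, 0.745, -0.001, -0.0]
wrist_force: [-0.6, -1.9, 1.3]
finger_gap: 0.0231
grip_force: 45.7
```

Run:
```python
from tf import *
L,d=guess(-15); torch(L,d,"pics/p1.png")
```

```text
t 12.85 b,z [-0.0814  0.0545] F [-0.6 -1.9  1.3] gap 0.0231 grip 45.7
side 161
scene 255
lens [0.5568 0.2374 0.0436] d [ 0.1077 -0.9619 -0.2515] below level 14.6 med 0.0029948563689648124
```

View pics/p1.png

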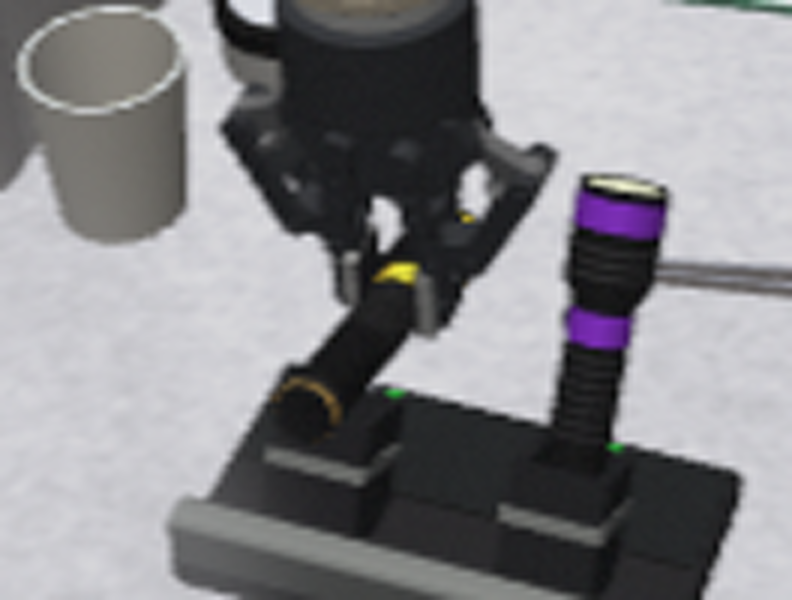

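The torch is now 14.6° below level, tail resting on the pocket block at (310,405), the violet torch standing undisturbed. I'll lift clear and carry it to the print.

Emit:
send_rows(series=[[[0,0,-0.6,0,15],[0,0,-0.7,0,15],[-0.95,-0.56,0,0,15],[-0.95,-0.56,0,0,15],[-0.95,-0.56,0,0,15],[-0.95,-0.56,0,0,15],[-0.95,-0.56,0,0,15],[0,0,0,0,15]]])

```text
time_s: 13.75
eef_pos: [0.4785, 0.1545, 0.0941]
eef_rot: [0.668, 0.744, -0.001, -0.0]
wrist_force: [0.3, 1.9, -1.9]
finger_gap: 0.0229
grip_force: 45.3
```

Run:
```python
from tf import *
L,d=guess(-15); L,d=torch(L,d)
p=np.array([.505,-.0585,.005]); r=p-L; print("ahead",r@d,"off",r-(r@d)*d, "to go",p-.15*d-L)
need(readout.state()["eef_pos"]+p-.15*d-L)
c=cap("side"); print([(round(x["conf"],2),np.round(x["xy"])) for x in nets.pinpoint("side","print")[:1]], np.round(w2p(c,p)))
```

```text
t 13.75 b,z [-0.2259  0.0941] F [ 0.3  1.9 -1.9] gap 0.0229 grip 45.3
side 46
scene 109
lens [0.4893 0.0889 0.0831] d [ 0.1157 -0.9552 -0.2723] below level 15.8 med 0.0007234965145034291
ahead 0.16390102664574313 off [-0.00324242  0.00915876 -0.03350707] to go [-0.00163416 -0.00411995 -0.03729228]
13.85 [0.4806 0.1568 0.095 ] tool y [0.994 0.109 0.001] tool x [-0.109  0.994  0.   ] gap 0.023860916621316747 units [-0.13 -0.07  1.24]
[(0.72, array([274., 206.]))] [271. 208.]
```

Emit:
send_rows(series=[[[-0.1,-0.05,0.5,0,15],[0,0,0.5,0,15],[0,0,0.24,0,15],[0,0,0,0,15],[0,0,0,0,15],[0,0,0,0,15],[0,0,0,0,15]]], force=40)

```text
time_s: 14.65
eef_pos: [0.4801, 0.1539, 0.0584]
eef_rot: [0.667, 0.745, 0.001, 0.0]
wrist_force: [0.3, -0.3, -2.1]
finger_gap: 0.0231
grip_force: 45.3
```

Run:
```python
from tf import *
L,d=guess(-15); L,d=torch(L,d,)
p=np.array([.505,-.0585,.005]); r=p-L; print("ahead",r@d,"off",r-(r@d)*d)
c=cap("side"); P=cloud(c); H,S,V=[cv2.cvtColor(c["image"],cv2.COLOR_RGB2HSV)[...,i].astype(int) for i in range(3)]
m=((H<8)|(H>172))&(S>120)&(np.abs(P[...,0]-.42)<.06)&(np.abs(P[...,1]+.39)<.06)&(P[...,2]>.03); print("red",m.sum(),np.median(P[m],0))
cv2.imwrite("pics/f1.png",cv2.resize(c["image"][120:340,120:413],(799,600))[...,::-1])
print(readout.state()["qvel"])
```

```text
t 14.65 b,z [-0.2266  0.0584] F [ 0.3 -0.3 -2.1] gap 0.0231 grip 45.3
side 44
scene 101
lens [0.4892 0.0887 0.0478] d [ 0.1127 -0.9567 -0.2684] below level 15.6 med 0.0008848174470410643
ahead 0.154132668550537 off [-0.00152311  0.00022426 -0.0014385 ]
red 5 [ 0.41814513 -0.40308415  0.06890129]
[-0.00097846  0.00384405  0.00312831 -0.00045662 -0.00242743 -0.00083497]
```

View pics/f1.png

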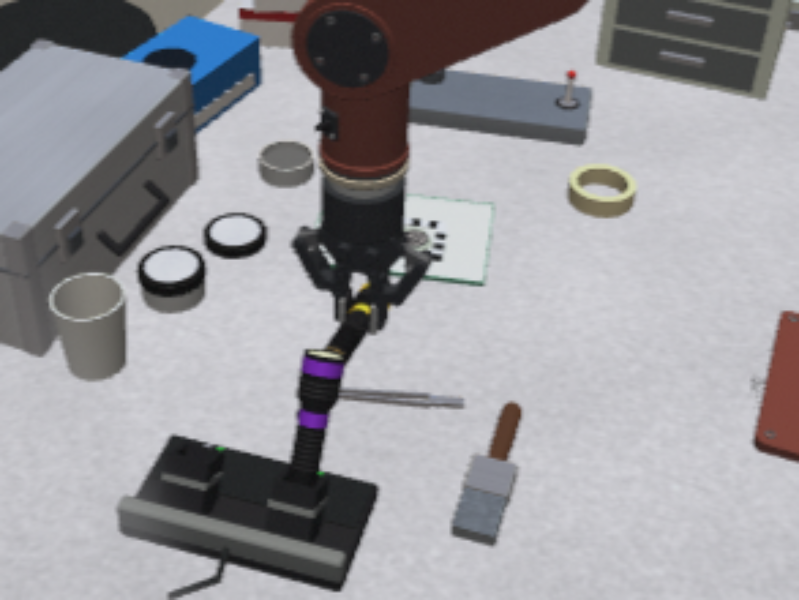

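The torch is held at the grip (360,310), pointing at the print (420,237). The toggle is over at (571,75), and the violet torch and bystanders are in place. Measured: 154 mm ahead, 15.6° below level, axis about 2 mm off.

```bash
python3 -c "
from rig import ticket
print(ticket.sign_off())"
```

```text
the job is handed in; nothing more can be done
None
```

I switched the lamp off and handed the job in with the yellow torch held steady: lens about 15 cm from the print, about 15.6° below level, beam about 2 mm off the print's centre; the sign-off returned no verdict.

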